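# Set the grinder's tool rest by clicks

## Robot

A 6-joint arm with a two-finger parallel gripper is mounted at the origin on the work surface. World frame = base frame: x ahead of the robot, y to its left, z up, the work surface at z = 0. Lengths are in m, angles in degrees, forces in N, time in s.
With the tool pointing down it reaches from about 0.35 to 0.975 m from the base axis. Payload 7.1 kg.
Tool frame: the origin (TCP) lies on the centre line of the jaws, within the pads' length; the fingertips stand 22 mm ahead of it and the grasp point (between the pads) lies 3 mm ahead of it; z points along the fingers, y is the line along which they close (so a half turn about z gives the same grasp; the last joint's range is limited). The gripper opens to 88 mm and grips with 3 to 60 N. Pads are 20 mm wide; open, the fingers measure 115 mm over their backs; the gripper's body (75 mm by 178 mm) begins 61 mm behind the grasp point.
Start: joints at [73.625, 24.242, 93.386, -0, 62.372, -1.089], TCP at [0.165, 0.603, 0.245] pointing down, gripper open.
Joint ranges: [-172.04, 172.04], [-51.8, 120.97], [4.93, 147.93], [-75.15, 255.16], [6.16, 154.13], [-145.62, 145.62]. Speed limits (degrees/s): [136.94, 136.94, 172.46, 180, 180, 180].

## Interface

Orientations are given as [roll, pitch, yaw] about the fixed x, y, z axes, in that order (R = Rz(yaw) Ry(pitch) Rx(roll)).
In Python, from station import readout, snapshot, camera_params, ticket, finder gives the robot as it stands.
- The arm moves only by the tool carry_out, never from a script. Its arguments are lists of equal length, an entry for each row: "slide": the shift along the tool's x, y, z scaled (see below), a list of three; "dr": the turn, a rotation vector about the tool's x, y, z scaled (see below), a list of three; "gripper": the closure in counts, from 0 (fully open) to 255 (shut). A call has 1 to 8 rows; each row shifts and turns the commanded pose from where the row before left it, along the tool's axes as they then stand; what a row does not reach is not made up. The controller multiplies each number of a shift by 0.5 m and each number of a turn by 30 degrees. A row lasts 1/12 s, in which the tool goes at most 41.7 mm and 7.16 degrees, less where a joint would pass 70% of its speed; a pose out of reach is approached as far as the arm can. A call with a number of a shift or a turn outside -1 to 1 is refused whole. A call with a gripper value outside its range is refused whole. The fingers move at their own pace and stop on an object; "grip_force" is the grip in N (left out, the last holds). Time passes only in rows, so rows that do not move let the fingers close. It gives the time, the measured TCP pose, the force, the opening and the grip force at its end, in the units of the state.
- readout.sense(): the state, without advancing time (a new reading comes with each control period).
- snapshot(name): name is "scene" or "top"; returns (picture, depth): 400x640x3 uint8, red, green, blue; 400x640 float32, m along the optical axis (not along the pixel's ray), 0 where there is no reading.
- camera_params(name): a dict with "camera_matrix" (3x3 intrinsics, pixels), "k1" (the pictures are not rectified: a ray, as slopes to the right and down, at radius r is drawn at 1 + k1 r^2 times it, then the intrinsics apply), "world_from_camera" (4x4, takes a point from camera to world coordinates). Camera axes: x right, y down, z forward; pixel columns grow to the right and rows downward; lengths in m; the calibration is good to about 2 mm. A picture is of the moment at which its call begins. camera_params takes no time and is no camera call.
- ticket.sign_off(): hands the job in; it is judged then, once.
Trained networks look in the newest picture that a camera, given by its name, has taken for a name from the list of things; names that differ only in an ending like _2 or _b are one class to them, and where a whole thing is asked for, a point or a joint stands for the part that bears it (a point fixed in the world has none). Each returns a list of dicts, best first, with "score" (0 to 1); they miss things now and then, are a little off and sometimes report something else, mostly with a low value. They report only what shows in the picture. A call takes as long as a camera call.
- finder.outline_of(camera, query): "pixels" (400x640 bool, what is visible of it) and "position" ([row, column] in pixels, amid what is visible of it).
The state is a dict: "clock": time; "joint_positions": joint angles; "joint_vel": joint speeds; "tau": joint torques, N m; "tcp_pos": TCP position; "tool_rot": TCP orientation; "force": force on the tool from outside, world axes, zero at the start; "moment": the same for the moment, N m; "opening": finger opening in m; "grasp_force": force on a finger pad.
Only numpy, scipy, OpenCV 4.12 (cv2) and the standard library are available. Lean on these libraries where they do the work, as an engineer would, in place of code of your own. Each camera call takes 0.05 s, during which the arm holds its last target. There are 200 camera calls.

## Task

Set the gap of the bench grinder's tool rest: turn the three-armed star handle clockwise (seen from above) until it comes to its firm stop and the rest meets the wheel, then back it off anticlockwise by exactly four clicks. Then swing the clamp lever all the way round to lock the setting, and leave the tin, the socket and the spanner where they are.

Things in the scene. Friction and masses are not known exactly. Their poses are not given: they have to be found in the camera images.
- grinder: Green double-wheel bench grinder bolted down; a grey bed (70 mm wide, 20 high) before its first wheel carries star handle, clamp and rest. Origin on the bench under the star's axis; y runs level along the bed to the wheel, z up. Wheel face at y = 170 mm, rest plate at y 120 to 170 mm, top 130 mm high; guard top 225 mm high. Clamp pivot at y = -130 mm. It does not move.
- star_hub (a point): Centre of the black star handle, on its upright axis, half-way up its arms, 78 mm above the bench. Hub 32 mm across; three arms 120 degrees apart reach 44 mm from the axis, each 12 mm wide, 70 to 86 mm above the bench. Round housing below: 76 mm across, top 60 mm above the bench. Clockwise from above feeds the rest to the wheel, to a rigid stop 3 degrees past the last click.
- star_end (a point): Outer end of one of the three identical arms, on its centre line, half-way up. 12 clicks a turn. Leaving a click takes about 0.15 N m (4 to 6 N pushed at 34 mm from the axis); the resistance then falls, and half-way to the next click the handle snaps ahead into it by itself and stays. The stop is 2 to 7 clicks away at the start, at an unknown angle of the handle.
- rest_edge (a point): Middle of the top edge of the steel tool rest that faces the wheel. Each click moves it 0.75 mm; it meets wheel_face when wound fully in.
- wheel_face (a point): Front point of the first grinding wheel (150 mm across, 25 mm thick), at the height of the rest. Its axes are those of the grinder: y points into the wheel, so rest_edge's y here is minus the gap.
- clamp_pivot (a point): Centre of the clamp lever's pivot (upright axis), half-way up the lever's arm, 72 mm above the bench, on a 36 mm square block whose top is 55 mm above the bench. Hub 26 mm across.
- clamp_end (a point): Outer end of the steel clamp lever, on its centre line, half-way up it, 70 mm from the pivot. The arm is 12 mm wide and 16 mm high (64 to 80 mm above the bench).
- clamp (a joint): Clamp lever's angle in rad: 0 = loose (square to the bed, along the grinder's -x), 1.57 = locked at its rigid stop (in line with the bed, along the grinder's -y, away from the wheel). It grows anticlockwise seen from above, starts between 0 and 0.3, takes about 0.08 N m (2 N at 45 mm) and stays where it is left.
- tin_mid (a point): Centre of a plain closed tin, 72 mm across and 75 mm high, standing on the bench; a bystander.
- socket_mid (a point): Centre of a steel socket (tube 34 mm across, 50 mm high) standing on the bench; a bystander.
- spanner: Steel spanner about 170 mm long lying on the bench; a bystander.

How it is judged:
By the outcome, as a careful person would: the job done as asked, in the order asked, and still so for the second after the job is handed in, with the robot touching nothing.
It also fails if it takes over 72 s, if anything falls off the work surface, if the arm or the gripper's body presses on something with over 40 N, if the wrist force passes 120 N, or if a joint passes its speed limit or range.

## Working session

There is one attempt and no reset: what is moved stays moved. The work goes in short steps, Python scripts to look and compute and a tool call to move; the robot and the scene stay as the last step left them, time stands still between calls to the robot, and variables do not carry over. Pictures are saved under pics/ and viewed, at most 10 in all, crops included, and the job is handed in when it is done.

Besides the shell and the picture viewer there is one more tool, called after "Call:" in YAML: its name, and indented under it one key for each argument. carry_out: Moves the arm, as the interface text tells. Its arguments: {"type":"object","properties":{"slide":{"type":"array","items":{"type":"array","items":{"type":"number"}}},"dr":{"type":"array","items":{"type":"array","items":{"type":"number"}}},"gripper":{"type":"array","items":{"type":"number"}},"grip_force":{"type":"number"}},"required":["slide","dr","gripper"]}

```bash
mkdir -p pics; ls
cat > h.py <<'E'
import numpy as np, cv2
from station import readout, snapshot, camera_params, ticket, finder
from scipy.spatial.transform import Rotation as R
def unproj(cam,px,depth):
    """px: Nx2 (row,col), depth N -> world"""
    p=camera_params(cam);K=np.array(p["camera_matrix"]);T=np.array(p["world_from_camera"]);k=p["k1"]
    px=np.atleast_2d(px).astype(float)
    u=(px[:,1]-K[0,2])/K[0,0];v=(px[:,0]-K[1,2])/K[1,1]
    rd=np.hypot(u,v);r=rd.copy()
    for _ in range(20): r=rd/(1+k*r*r)
    s=np.where(rd>0,r/np.maximum(rd,1e-9),1);u=u*s;v=v*s
    return u,v,T,(np.c_[u*depth,v*depth,depth]@T[:3,:3].T+T[:3,3] if depth is not None else None)
def at_z(cam,px,z):
    u,v,T,_=unproj(cam,px,None)
    d=np.c_[u,v,np.ones_like(u)]@T[:3,:3].T
    t=(z-T[2,3])/d[:,2]
    return T[:3,3]+d*t[:,None]
def cloud(cam,dep):
    rr,cc=np.mgrid[0:400,0:640]
    return unproj(cam,np.c_[rr.ravel(),cc.ravel()],dep.ravel().astype(float))[3].reshape(400,640,3)
def save(n,img): cv2.imwrite("pics/"+n+".png",img[:,:,::-1])
E
python3 - <<'E'
from h import *
print(readout.sense())
for c in("scene","top"):
    im,d=snapshot(c); save(c,im); np.save(c,d); np.save(c+"_im",im)
    print(np.round(np.array(camera_params(c)["world_from_camera"]),3),camera_params(c)["camera_matrix"])
    P=cloud(c,d)
    for q in("star_hub","star_end","clamp_pivot","clamp_end","rest_edge","wheel_face","tin_mid","socket_mid","spanner"):
        r=finder.outline_of(c,q)
        for o in r[:3]:
            m=o["pixels"]&(d>0); print(c,q,round(o["score"],2),np.round(o["position"]),m.sum(),np.round(np.median(P[m],0),3) if m.any() else None)
E
```

```text
pics
{'clock': 0.0, 'joint_positions': array([ 7.36233748e+01,  2.42859194e+01,  9.34306606e+01, -8.55238531e-04,
        6.23700358e+01, -1.08970558e+00]), 'joint_vel': array([-0.09908632,  0.04118129, -0.02157473,  0.05490859,  0.11413453,
       -0.03659494]), 'tau': array([-3.31915480e-04, -5.44635773e+01, -2.73663729e+01,  6.43527391e-02,
        2.28189176e-02, -1.36127878e-04]), 'tcp_pos': array([0.16463036, 0.60240225, 0.24389073]), 'tool_rot': array([-1.79913385e+02, -8.90271577e-04,  1.64713477e+02]), 'force': array([0.28572314, 0.02639665, 0.62595192]), 'moment': array([ 0.0235582 , -0.00409264,  0.02789261]), 'grasp_force': 0.0, 'opening': 0.08800167080216843}
[[ 0.744  0.454 -0.491  1.072]
 [ 0.669 -0.507  0.544 -0.561]
 [-0.002 -0.732 -0.681  0.735]
 [ 0.     0.     0.     1.   ]] [[391.50291854   0.         320.44172282]
 [  0.         391.50291854 198.93762547]
 [  0.           0.           1.        ]]
scene star_hub 0.72 [201. 303.] 326 [ 0.577 -0.072  0.087]
scene star_end 0.54 [201. 308.] 321 [ 0.577 -0.071  0.087]
scene clamp_pivot 0.56 [237. 274.] 346 [ 0.6   -0
[... 656 characters left out ...]
 1.   ]] [[486.64447373   0.         321.09026023]
 [  0.         486.64447373 205.43638033]
 [  0.           0.           1.        ]]
top star_hub 0.8 [214. 334.] 355 [ 0.571 -0.069  0.086]
top star_end 0.81 [215. 332.] 320 [ 0.573 -0.07   0.086]
top clamp_pivot 0.8 [209. 392.] 278 [ 0.596 -0.204  0.079]
top clamp_end 0.69 [208. 389.] 291 [ 0.6   -0.204  0.079]
top rest_edge 0.84 [236. 271.] 801 [0.536 0.061 0.129]
top wheel_face 0.93 [196. 215.] 16787 [0.619 0.179 0.173]
top tin_mid 0.6 [147. 348.] 853 [ 0.731 -0.109  0.073]
top socket_mid 0.55 [164. 298.] 147 [0.696 0.022 0.048]
top spanner 0.7 [190. 448.] 575 [ 0.653 -0.352  0.006]
top spanner 0.61 [214. 333.] 304 [ 0.569 -0.068  0.086]
```

```bash
python3 -c "
import cv2,numpy as np
a=cv2.imread('pics/scene.png');b=cv2.imread('pics/top.png')
cv2.imwrite('pics/both.png',cv2.resize(np.vstack([a,b]),(480,600)) )"
```

```text
(no output)
```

View pics/top.png

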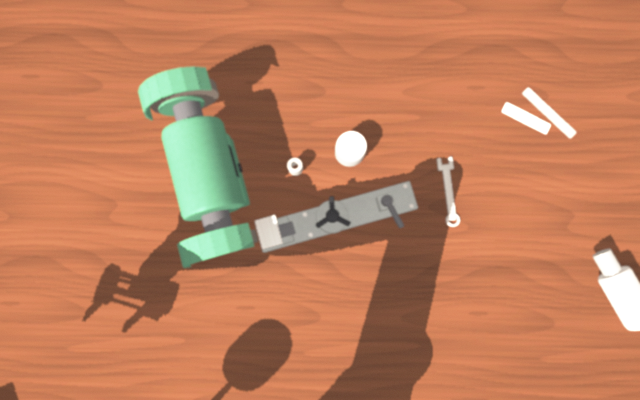

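View pics/scene.png

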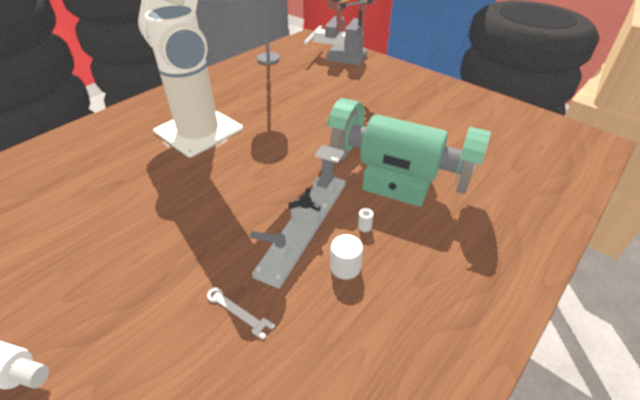

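Top view: star at about (row 214, col 334), clamp pivot at (202, 387) with its lever end at about (226, 402). The bed runs up-right, the spanner is at its right end, and the tin and socket stand behind it. Next I fit the poses precisely.

```bash
cat > fit.py <<'E'
from h import *
from scipy.optimize import least_squares, minimize
def proj(cam,P):
    p=camera_params(cam);K=np.array(p["camera_matrix"]);T=np.array(p["world_from_camera"])
    q=(P-T[:3,3])@T[:3,:3]; u=q[:,:2]/q[:,2:]; s=1+p["k1"]*(u**2).sum(1,keepdims=True)
    return u*s*[K[0,0],K[1,1]]+K[:2,2]
def star_fit(cam,im,d,z=0.086,c0=(0.573,-0.07)):
    # fine grid on top plane, dark cells
    g=np.arange(-.06,.0601,.001);X,Y=np.meshgrid(g+c0[0],g+c0[1],indexing='ij')
    uv=proj(cam,np.c_[X.ravel(),Y.ravel(),np.full(X.size,z)]).astype(np.float32)
    gray=cv2.cvtColor(im,cv2.COLOR_RGB2GRAY).astype(np.float32)
    v=cv2.remap(gray,uv[:,0].reshape(X.shape),uv[:,1].reshape(X.shape),cv2.INTER_LINEAR)
    best=None
    def model(x,y,t):
        dx,dy=X-x,Y-y; s=lambda q:1/(1+np.exp(-q/.0007))
        m=s(.016-np.hypot(dx,dy))
        for k in range(3):
            a=t+k*2*np.pi/3; r=dx*np.cos(a)+dy*np.sin(a); w=-dx*np.sin(a)+dy*np.cos(a)
            m=np.maximum(m,s(r)*s(.044-r)*s(.006-abs(w)))
        return m
    def cost(q):
        m=cv2.GaussianBlur(model(*q),(5,5),1); return np.corrcoef(m.ravel(),v.ravel())[0,1]
    for t in np.radians(np.arange(0,120,10)):
        for dx in(-.006,0,.006):
          for dy in(-.006,0,.006):
            c=cost((c0[0]+dx,c0[1]+dy,t))
            if best is None or c<best[0]: best=(c,(c0[0]+dx,c0[1]+dy,t))
    o=minimize(cost,best[1],method='Nelder-Mead',options=dict(initial_simplex=np.array(best[1])+np.array([[0,0,0],[.004,0,0],[0,.004,0],[0,0,.15]])))
    return o.x[:2],np.degrees(o.x[2])%120,o.fun
E
python3 - <<'E'
from fit import *
for c in("top","scene"):
    im,d=np.load(c+"_im.npy"),np.load(c+".npy"); print(c,star_fit(c,im,d))
    P=cloud(c,d).reshape(-1,3)
    s=lambda n,x0,x1,y0,y1,z0,z1:(P[(P[:,0]>x0)&(P[:,0]<x1)&(P[:,1]>y0)&(P[:,1]<y1)&(P[:,2]>z0)&(P[:,2]<z1)])
    b=s("bed",.4,.75,-.28,.1,.014,.026); r=cv2.minAreaRect(b[:,:2].astype(np.float32)*1000); print("bed",np.round(r[0]),np.round(r[1]),r[2],len(b))
    v=np.linalg.svd(b[:,:2]-b[:,:2].mean(0),full_matrices=False)[2][0]; print("beddir",np.degrees(np.arctan2(v[1],v[0])))
    l=s("lev",.5,.68,-.28,-.14,.072,.09); r=cv2.minAreaRect(l[:,:2].astype(np.float32)*1000); print("lever",np.round(r[0]),np.round(r[1]),r[2],len(l)); print(cv2.boxPoints(r).round())
    rp=s("rest",.45,.62,0,.12,.12,.14); r=cv2.minAreaRect(rp[:,:2].astype(np.float32)*1000); print("rest",np.round(r[0]),np.round(r[1]),r[2])
im=np.load("top_im.npy");cv2.imwrite("pics/c1.png",cv2.resize(im[170:260,250:430,::-1],None,fx=4,fy=4,interpolation=cv2.INTER_CUBIC))
E
```

```text
top (array([ 0.57501802, -0.06873097]), np.float64(4.528541211666659), np.float64(-0.4814078679536999))
bed [633. -66.] [188. 384.] 16.451799392700195 2656
beddir -71.51673281109095
lever [ 590. -210.] [81. 25.] 34.82062911987305 244
[[ 550. -223.]
 [ 564. -243.]
 [ 631. -197.]
 [ 617. -177.]]
rest [531.  75.] [65. 59.] 16.73865509033203
scene (array([ 0.58102147, -0.07557477]), np.float64(3.893067491855109), np.float64(-0.8406668019004795))
bed [640. -66.] [193. 382.] 16.835643768310547 1935
beddir -76.71654365529551
lever [ 592. -209.] [81. 24.] 35.81490707397461 251
[[ 552. -223.]
 [ 566. -242.]
 [ 632. -195.]
 [ 618. -175.]]
rest [529.  81.] [65. 72.] 17.80034828186035
```

View pics/c1.png

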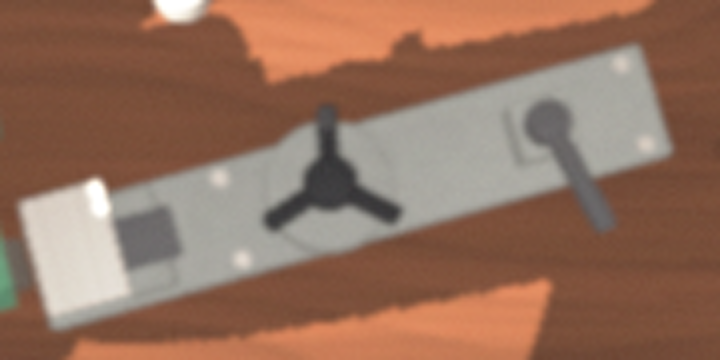

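The crop shows one star arm pointing up (+x), with the star centre at crop (328,182) and the clamp pivot at crop (547,120). The lever end is at crop (605,222).

Run:
```python
from fit import *
for c in("top","scene"):
    im=np.load(c+"_im.npy"); d=np.load(c+".npy")
    P=cloud(c,d); hsv=im.max(2).astype(int)
    m=(hsv<75)&(np.hypot(P[...,0]-.577,P[...,1]+.071)<.06)&(P[...,2]>.078)&(P[...,2]<.094)
    Q=P[m]; print(c,m.sum(),Q[:,2].mean())
    # place on z=.086 by ray, weight by darkness
    rc=np.argwhere(m); W=at_z(c,rc,.086)[:,:2]
    def cost(q):
        D=W-q[:2]; r=np.hypot(*D.T); a=np.arctan2(D[:,1],D[:,0])-q[2]; a=(a+np.pi/3)%(2*np.pi/3)-np.pi/3
        lx,ly=r*np.cos(a),r*np.sin(a)
        dd=np.minimum(np.maximum(r-.016,0),np.hypot(np.maximum(lx-.044,0),np.maximum(abs(ly)-.006,0)))
        return np.minimum(dd,.008).__pow__(2).sum()*1e6+ (ly**2).sum()*1e5
    best=min((minimize(cost,(W[:,0].mean(),W[:,1].mean(),np.radians(t)),method='Nelder-Mead',options=dict(xatol=1e-5,fatol=1e-4)) for t in range(0,120,20)),key=lambda o:o.fun)
    print(best.x[:2],np.degrees(best.x[2])%120,best.fun)
    if c=="top": print("hub px",at_z(c,[[215.2,331.8]],.086),"pivot px",at_z(c,[[170+120/4-.3,250+547/4-.3]],.08),"end",at_z(c,[[170+226/4,250+608/4]],.08))
    if c=="top": print("bed corners",at_z(c,[[181.,409.5],[208,417.7],[220.7,255]],.02))
```

```text
top 218 0.08672880271051876
[ 0.57455651 -0.06909275] 3.9411939131282514 348.98665443262826
hub px [[ 0.57480829 -0.06796813  0.086     ]] pivot px [[ 0.61373394 -0.19126841  0.08      ]] end [[ 0.55375044 -0.22695369  0.08      ]]
bed corners [[ 0.66764418 -0.25419095  0.02      ]
 [ 0.60293708 -0.27412965  0.02      ]
 [ 0.56279824  0.11302054  0.02      ]]
scene 186 0.08606358668546865
[ 0.58004397 -0.07440455] 4.211282859259586 457.2388674516871
```

Call:
carry_out:
  slide:
    - [0,0,-0.08]
    - [0,0,-0.08]
    - [-0.0605,-0.0528,0]
    - [-0.0605,-0.0528,0]
    - [-0.0605,-0.0528,0]
    - [-0.0605,-0.0528,0]
    - [-0.0605,-0.0528,0]
    - [-0.0605,-0.0528,0]
  dr:
    - [0,0,0]
    - [0,0,0]
    - [0,0,0]
    - [0,0,0]
    - [0,0,0]
    - [0,0,0]
    - [0,0,0]
    - [0,0,0]
  gripper: [125,125,125,125,125,125,125,125]
  grip_force: 20

```text
clock: 1.67
tcp_pos: [0.2987, 0.4006, 0.3249]
tool_rot: [180.0, 0.0, 164.7]
force: [0.7, -0.5, 0.5]
opening: 0.0447
grasp_force: 0.0
```

Call:
carry_out:
  slide:
    - [-0.0605,-0.0528,0]
    - [-0.0605,-0.0528,0]
    - [-0.0605,-0.0528,0]
    - [-0.0605,-0.0528,0]
    - [-0.0605,-0.0528,0]
    - [-0.0605,-0.0528,0]
    - [-0.0605,-0.0528,0]
    - [-0.0605,-0.0528,0]
  dr:
    - [0,0,0]
    - [0,0,0]
    - [0,0,0]
    - [0,0,0]
    - [0,0,0]
    - [0,0,0]
    - [0,0,0]
    - [0,0,0]
  gripper: [125,125,125,125,125,125,125,125]

```text
clock: 2.33
tcp_pos: [0.4766, 0.1328, 0.325]
tool_rot: [180.0, 0.0, 164.7]
force: [0.4, 0.9, -0.8]
opening: 0.0448
grasp_force: 0.0
```

Call:
carry_out:
  slide:
    - [-0.0605,-0.0528,0]
    - [-0.0605,-0.0528,0]
    - [-0.0605,-0.0528,0]
    - [-0.0605,-0.0528,0]
    - [-0.0605,-0.0528,0]
    - [-0.0605,-0.0528,0]
    - [0,0,0]
    - [0,0,0]
  dr:
    - [0,0,0]
    - [0,0,0]
    - [0,0,0]
    - [0,0,-0.2]
    - [0,0,-0.2]
    - [0,0,-0.2]
    - [0,0,-0.043]
    - [0,0,0]
  gripper: [125,125,125,125,125,125,125,125]

```text
clock: 3.0
tcp_pos: [0.6197, -0.0597, 0.3239]
tool_rot: [180.0, -0.0, -176.1]
force: [-0.3, -0.1, 0.2]
opening: 0.0447
grasp_force: 0.0
```

Call:
carry_out:
  slide:
    - [0.0235,-0.0124,0.05]
    - [0,0,0.08]
    - [0,0,0.08]
    - [0,0,0.08]
    - [0,0,0.08]
    - [0,0,0.04]
    - [0,0,0.02]
    - [0,0,0]
  dr:
    - [0,0,0]
    - [0,0,0]
    - [0,0,0]
    - [0,0,0]
    - [0,0,0]
    - [0,0,0]
    - [0,0,0]
    - [0,0,0]
  gripper: [125,125,125,125,125,125,125,125]

```text
clock: 3.67
tcp_pos: [0.6058, -0.064, 0.1077]
tool_rot: [179.9, -0.2, -176.0]
force: [-1.4, -0.3, 0.9]
opening: 0.0446
grasp_force: 0.0
```

Run:
```python
from h import *
print(readout.sense()["joint_positions"].round(1))
im,d=snapshot("scene"); t,_=snapshot("top")
a=cv2.resize(im[130:270,220:400,::-1],None,fx=4,fy=4,interpolation=cv2.INTER_CUBIC)
cv2.imwrite("pics/c2.png",a)
```

```text
[  -7.2   33.3   99.8    0.    47.2 -101.2]
```

View pics/c2.png

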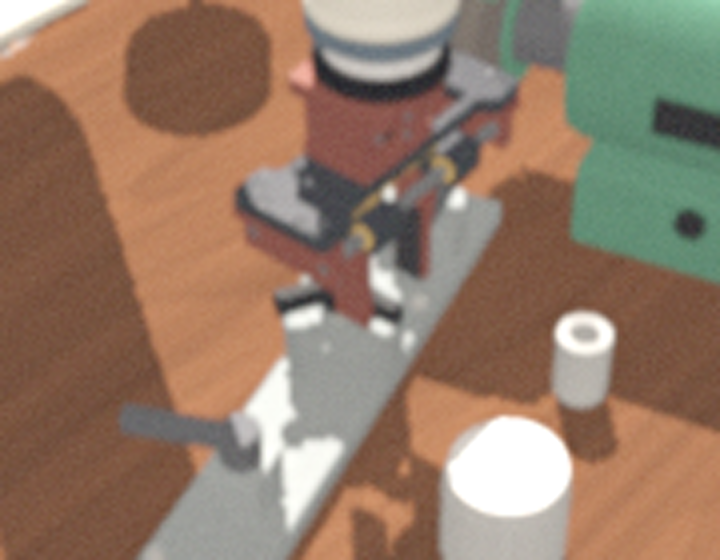

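The scene crop shows the fingers straddling the rear arm of the star (at about crop (380,280)) and clear of everything else. Going down the rest.

Call:
carry_out:
  slide:
    - [0,0,0.015]
    - [0,0,0.015]
    - [0,0,0.01]
    - [0,0,0]
    - [0,0,0]
  dr:
    - [0,0,0]
    - [0,0,0]
    - [0,0,0]
    - [0,0,0]
    - [0,0,0]
  gripper: [125,125,125,125,125]

```text
clock: 4.18
tcp_pos: [0.6075, -0.0651, 0.0896]
tool_rot: [180.0, -0.0, -176.0]
force: [-0.2, 0.0, -0.6]
opening: 0.0447
grasp_force: 0.0
```

Call:
carry_out:
  slide:
    - [-0.0016,-0.0033,0.004]
    - [0,0,0]
    - [0,0,0]
    - [0,0,0]
    - [0,0,0]
    - [0,0,0]
    - [0,0,0]
    - [0,0,0]
  dr:
    - [0,0,0]
    - [0,0,0]
    - [0,0,0]
    - [0,0,0]
    - [0,0,0]
    - [0,0,0]
    - [0,0,0]
    - [0,0,0]
  gripper: [125,255,255,255,255,255,255,255]
  grip_force: 25

```text
clock: 4.85
tcp_pos: [0.6087, -0.067, 0.0878]
tool_rot: [-180.0, 0.0, -176.0]
force: [-0.3, -2.6, 0.1]
opening: 0.0118
grasp_force: 25.0
```

Call:
carry_out:
  slide:
    - [0.00015,-0.00445,0]
    - [0.00015,-0.00445,0]
    - [0,0,0]
    - [0,0,0]
  dr:
    - [0,0,0.125]
    - [0,0,0.125]
    - [0,0,0]
    - [0,0,0]
  gripper: [255,255,255,255]

```text
clock: 5.18
tcp_pos: [0.6087, -0.0712, 0.0878]
tool_rot: [-180.0, 0.0, 176.6]
force: [-0.4, -1.0, 1.5]
opening: 0.0116
grasp_force: 25.0
```

Call:
carry_out:
  slide:
    - [0.00015,-0.00445,0]
    - [0.00015,-0.00445,0]
    - [0.00015,-0.00445,0]
    - [0.00015,-0.00445,0]
    - [0.00015,-0.00445,0]
    - [0.00015,-0.00445,0]
    - [0.00015,-0.00445,0]
    - [0.00015,-0.00445,0]
  dr:
    - [0,0,0.125]
    - [0,0,0.125]
    - [0,0,0.125]
    - [0,0,0.125]
    - [0,0,0.125]
    - [0,0,0.125]
    - [0,0,0.125]
    - [0,0,0.125]
  gripper: [255,255,255,255,255,255,255,255]

```text
clock: 5.85
tcp_pos: [0.6033, -0.0876, 0.0878]
tool_rot: [180.0, 0.0, 146.4]
force: [1.1, 0.6, 0.6]
opening: 0.012
grasp_force: 25.0
```

```bash
cat > st.py <<'E'
from h import *
C=np.array([.5745,-.069])
def st():
    s=readout.sense(); y=np.radians(s["tool_rot"][2]); p=s["tcp_pos"][:2]
    xa=np.array([np.cos(y),np.sin(y)]);ya=np.array([np.sin(y),-np.cos(y)])
    D=p-C; r=np.hypot(*D); f=s["force"][:2]
    print("yawturn",round((184-s["tool_rot"][2])%360,2),"posturn",round((3.94-np.degrees(np.arctan2(D[1],D[0])))%360,2),"r",round(r*1000,2),"F rad/tan",(f@xa).round(1),(f@ya).round(1),"M",s["moment"].round(2),"j6",s["joint_positions"][5].round(1),"t",s["clock"])
if __name__=="__main__": st()
E
python3 st.py
```

```text
yawturn 37.55 posturn 36.75 r 34.32 F rad/tan -0.5 1.1 M [ 0.04 -0.15  0.14] j6 -65.9 t 5.85
```

Call:
carry_out:
  slide:
    - [0.00015,-0.00445,0]
    - [0.00015,-0.00445,0]
    - [0.00015,-0.00445,0]
    - [0.00015,-0.00445,0]
    - [0.00015,-0.00445,0]
    - [0.00015,-0.00445,0]
    - [0.00015,-0.00445,0]
    - [0.00015,-0.00445,0]
  dr:
    - [0,0,0.125]
    - [0,0,0.125]
    - [0,0,0.125]
    - [0,0,0.125]
    - [0,0,0.125]
    - [0,0,0.125]
    - [0,0,0.125]
    - [0,0,0.125]
  gripper: [255,255,255,255,255,255,255,255]

```text
clock: 6.52
tcp_pos: [0.5905, -0.0991, 0.0878]
tool_rot: [179.9, 0.0, 116.4]
force: [1.2, 0.6, -1.4]
opening: 0.0118
grasp_force: 25.0
```

```bash
python3 st.py
```

```text
yawturn 67.57 posturn 65.98 r 34.04 F rad/tan -0.0 1.3 M [ 0.22 -0.42  0.13] j6 -37.2 t 6.5167
```

Call:
carry_out:
  slide:
    - [0.00015,-0.00445,0]
    - [0.00015,-0.00445,0]
    - [0.00015,-0.00445,0]
    - [0.00015,-0.00445,0]
    - [0.00015,-0.00445,0]
    - [0.00015,-0.00445,0]
    - [0.00015,-0.00445,0]
    - [0.00015,-0.00445,0]
  dr:
    - [0,0,0.125]
    - [0,0,0.125]
    - [0,0,0.125]
    - [0,0,0.125]
    - [0,0,0.125]
    - [0,0,0.125]
    - [0,0,0.125]
    - [0,0,0.125]
  gripper: [255,255,255,255,255,255,255,255]

```text
clock: 7.18
tcp_pos: [0.5736, -0.1025, 0.0877]
tool_rot: [179.9, -0.0, 86.4]
force: [3.4, 1.2, -3.7]
opening: 0.0121
grasp_force: 25.0
```

```bash
python3 st.py
```

```text
yawturn 97.58 posturn 95.49 r 33.52 F rad/tan 1.4 3.3 M [ 0.25 -0.67 -0.  ] j6 -7.8 t 7.1833
```

Call:
carry_out:
  slide:
    - [0.00015,-0.00445,0]
    - [0.00015,-0.00445,0]
    - [0.00015,-0.00445,0]
    - [0.00015,-0.00445,0]
    - [0.00015,-0.00445,0]
    - [0.00015,-0.00445,0]
    - [0.00015,-0.00445,0]
    - [0.00015,-0.00445,0]
  dr:
    - [0,0,0.125]
    - [0,0,0.125]
    - [0,0,0.125]
    - [0,0,0.125]
    - [0,0,0.125]
    - [0,0,0.125]
    - [0,0,0.125]
    - [0,0,0.125]
  gripper: [255,255,255,255,255,255,255,255]

```text
clock: 7.85
tcp_pos: [0.5587, -0.0976, 0.0879]
tool_rot: [179.6, -0.1, 56.5]
force: [13.0, -4.3, -11.6]
opening: 0.0125
grasp_force: 26.2
```

```bash
python3 st.py
```

```text
yawturn 127.49 posturn 122.79 r 32.66 F rad/tan 3.6 13.2 M [-0.58 -2.12  0.59] j6 22.4 t 7.85
```

Call:
carry_out:
  slide:
    - [0,-0.0024,0]
    - [0,0,0]
    - [0,0,0]
  dr:
    - [0,0,0.0667]
    - [0,0,0]
    - [0,0,0]
  gripper: [255,255,255]

```text
clock: 8.1
tcp_pos: [0.5588, -0.0973, 0.088]
tool_rot: [179.5, -0.2, 54.7]
force: [11.6, -3.5, -11.0]
opening: 0.0134
grasp_force: 26.5
```

```bash
python3 st.py
```

```text
yawturn 129.29 posturn 122.88 r 32.38 F rad/tan 3.9 11.5 M [-0.49 -1.91  0.61] j6 24.2 t 8.1
```

Run:
```python
from h import *
im,d=snapshot("scene"); t,_=snapshot("top"); t0=np.load("top_im.npy");s0=np.load("scene_im.npy")
f=lambda a:cv2.resize(a,(400,300),interpolation=cv2.INTER_CUBIC)
a=np.vstack([np.hstack([f(s0[120:195,280:380]),f(im[120:195,280:380])]),np.hstack([f(t0[200:260,240:320]),f(t[200:260,240:320])])])
save("c3",a)
```

```text
(no output)
```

View pics/c3.png

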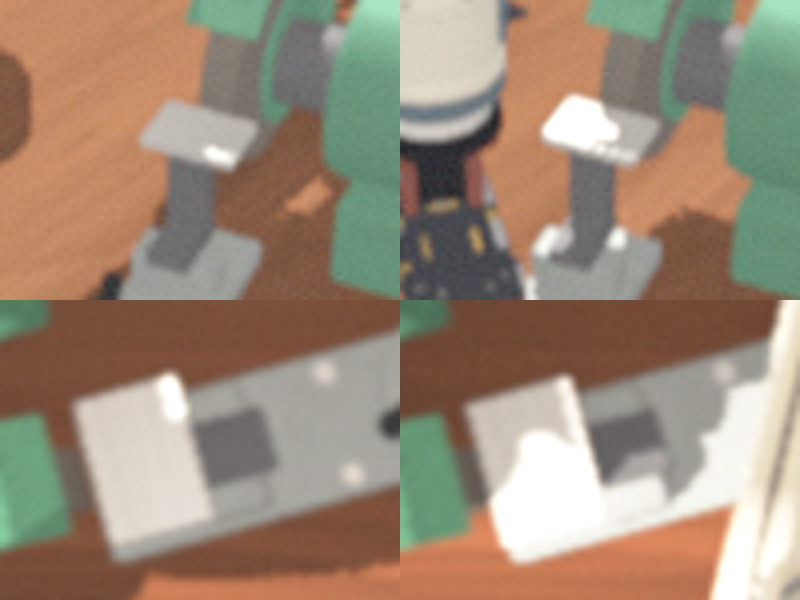

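Comparing before and after, the rest moved about 1.6 px (roughly 3 mm, so 4 clicks) and now touches the wheel. Nothing else is in contact. Backing off.

Call:
carry_out:
  slide:
    - [0.00015,0.00445,0]
    - [0.00015,0.00445,0]
    - [0.00015,0.00445,0]
    - [0.00015,0.00445,0]
    - [0.00015,0.00445,0]
    - [0.00015,0.00445,0]
    - [0.00015,0.00445,0]
    - [0.00015,0.00445,0]
  dr:
    - [0,0,-0.125]
    - [0,0,-0.125]
    - [0,0,-0.125]
    - [0,0,-0.125]
    - [0,0,-0.125]
    - [0,0,-0.125]
    - [0,0,-0.125]
    - [0,0,-0.125]
  gripper: [255,255,255,255,255,255,255,255]

```text
clock: 8.87
tcp_pos: [0.5726, -0.1024, 0.0877]
tool_rot: [179.9, -0.0, 84.8]
force: [4.2, 2.0, -3.6]
opening: 0.0119
grasp_force: 25.0
```

```bash
python3 st.py
```

```text
yawturn 99.24 posturn 97.23 r 33.43 F rad/tan 2.4 4.0 M [ 0.29 -0.63 -0.03] j6 -6.2 t 8.8667
```

Call:
carry_out:
  slide:
    - [0.00015,0.00445,0]
    - [0.00015,0.00445,0]
    - [0.00015,0.00445,0]
    - [0.00015,0.00445,0]
    - [0.00015,0.00445,0]
    - [0.00015,0.00445,0]
    - [0.00015,0.00445,0]
    - [0.00015,0.00445,0]
  dr:
    - [0,0,-0.125]
    - [0,0,-0.125]
    - [0,0,-0.125]
    - [0,0,-0.125]
    - [0,0,-0.125]
    - [0,0,-0.125]
    - [0,0,-0.125]
    - [0,0,-0.125]
  gripper: [255,255,255,255,255,255,255,255]

```text
clock: 9.53
tcp_pos: [0.5895, -0.0994, 0.0878]
tool_rot: [179.9, 0.0, 114.8]
force: [2.4, 1.5, -0.7]
opening: 0.0117
grasp_force: 25.0
```

```bash
python3 st.py
```

```text
yawturn 69.22 posturn 67.75 r 33.92 F rad/tan 0.3 2.8 M [ 0.18 -0.32  0.  ] j6 -35.6 t 9.5333
```

Call:
carry_out:
  slide:
    - [0.00015,0.00445,0]
    - [0.00015,0.00445,0]
    - [0.00015,0.00445,0]
    - [0.00015,0.00445,0]
    - [0.00015,0.00445,0]
    - [0.00015,0.00445,0]
    - [0.00015,0.00445,0]
    - [0.00015,0.00445,0]
  dr:
    - [0,0,-0.125]
    - [0,0,-0.125]
    - [0,0,-0.125]
    - [0,0,-0.125]
    - [0,0,-0.125]
    - [0,0,-0.125]
    - [0,0,-0.125]
    - [0,0,-0.125]
  gripper: [255,255,255,255,255,255,255,255]

```text
clock: 10.2
tcp_pos: [0.6026, -0.0884, 0.0878]
tool_rot: [180.0, 0.0, 144.8]
force: [0.1, 0.1, 1.0]
opening: 0.0119
grasp_force: 24.9
```

```bash
python3 st.py
```

```text
yawturn 39.2 posturn 38.53 r 34.19 F rad/tan -0.0 0.2 M [-0.09 -0.08  0.06] j6 -64.3 t 10.2
```

Call:
carry_out:
  slide:
    - [0.00015,0.00445,0]
    - [0.00015,0.00445,0]
    - [0.00015,0.00445,0]
    - [0.00015,0.00445,0]
    - [0.00015,0.00445,0]
    - [0.00015,0.00445,0]
    - [0.00015,0.00445,0]
    - [0.00015,0.00445,0]
  dr:
    - [0,0,-0.125]
    - [0,0,-0.125]
    - [0,0,-0.125]
    - [0,0,-0.125]
    - [0,0,-0.125]
    - [0,0,-0.125]
    - [0,0,-0.125]
    - [0,0,-0.125]
  gripper: [255,255,255,255,255,255,255,255]

```text
clock: 10.87
tcp_pos: [0.6085, -0.0722, 0.0878]
tool_rot: [-180.0, 0.0, 174.8]
force: [-0.5, -2.6, 1.7]
opening: 0.0122
grasp_force: 24.9
```

Call:
carry_out:
  slide:
    - [0.00015,0.00445,0]
    - [0.00015,0.00445,0]
    - [0.0001,0.002,0]
    - [0,0,0]
    - [0,0,0]
    - [0,0,0]
  dr:
    - [0,0,-0.125]
    - [0,0,-0.125]
    - [0,0,-0.056]
    - [0,0,0]
    - [0,0,0]
    - [0,0,0]
  gripper: [255,255,255,255,255,255]

```text
clock: 11.37
tcp_pos: [0.6086, -0.067, 0.0878]
tool_rot: [-180.0, 0.0, -176.3]
force: [-0.2, -3.8, 0.8]
opening: 0.0117
grasp_force: 24.9
```

```bash
python3 st.py
```

```text
yawturn 0.32 posturn 0.6 r 34.14 F rad/tan 0.4 -3.8 M [-0.71  0.05  0.14] j6 -101.1 t 11.3667
```

Call:
carry_out:
  slide:
    - [0,0,0]
    - [0,0,0]
    - [0,0,0]
    - [0,0,0]
    - [0,0,-0.03]
    - [0,0,-0.07]
    - [0,0,-0.08]
    - [0,0,-0.06]
  dr:
    - [0,0,0]
    - [0,0,0]
    - [0,0,0]
    - [0,0,0]
    - [0,0,0]
    - [0,0,0]
    - [0,0,0]
    - [0,0,0.23]
  gripper: [125,125,125,125,125,125,125,125]

```text
clock: 12.03
tcp_pos: [0.6088, -0.0666, 0.2099]
tool_rot: [180.0, 0.0, 176.8]
force: [1.3, -0.2, 0.4]
opening: 0.0445
grasp_force: 0.0
```

Call:
carry_out:
  slide:
    - [0,0,0]
    - [0,0,0]
    - [0,0,0]
    - [0,0,0]
    - [0,0,0]
    - [0,0,0]
    - [0,0,0]
    - [0,0,0]
  dr:
    - [0,0,0.235]
    - [0,0,0.235]
    - [0,0,0.235]
    - [0,0,0.235]
    - [0,0,0.235]
    - [0,0,0.235]
    - [0,0,0.235]
    - [0,0,0.235]
  gripper: [125,125,125,125,125,125,125,125]

```text
clock: 12.7
tcp_pos: [0.6084, -0.0665, 0.2076]
tool_rot: [180.0, -0.0, 120.0]
force: [-0.5, 0.5, 0.4]
opening: 0.0443
grasp_force: 0.0
```

Call:
carry_out:
  slide:
    - [0,0,0]
    - [0,0,0]
    - [0,0,0]
    - [0,0,0]
    - [0,0,0]
    - [0,0,0]
    - [0,0,0]
    - [0,0,0]
  dr:
    - [0,0,0.235]
    - [0,0,0.235]
    - [0,0,0.235]
    - [0,0,0.235]
    - [0,0,0.235]
    - [0,0,0.235]
    - [0,0,0.235]
    - [0,0,0.235]
  gripper: [125,125,125,125,125,125,125,125]

```text
clock: 13.37
tcp_pos: [0.6084, -0.0665, 0.2076]
tool_rot: [-180.0, -0.0, 63.6]
force: [-0.5, -0.2, 0.7]
opening: 0.0448
grasp_force: 0.0
```

Call:
carry_out:
  slide:
    - [0,0,0]
    - [0,0,0]
    - [0,0,0]
    - [0,0,0]
    - [0,0,0]
    - [0,0,0]
  dr:
    - [0,0,0.235]
    - [0,0,0.235]
    - [0,0,0.235]
    - [0,0,0.235]
    - [0,0,0.08]
    - [0,0,0]
  gripper: [125,125,125,125,125,125]

```text
clock: 13.87
tcp_pos: [0.6084, -0.0666, 0.2076]
tool_rot: [-180.0, 0.0, 33.3]
force: [-0.3, 0.3, -0.1]
opening: 0.0445
grasp_force: 0.0
```

Call:
carry_out:
  slide:
    - [-0.0462,0.0432,0]
    - [-0.0462,0.0432,0]
    - [-0.0462,0.0432,0]
    - [-0.0462,0.0432,0]
    - [-0.0462,0.0432,0]
    - [0,0,0]
    - [0,0,0]
  dr:
    - [0,0,0]
    - [0,0,0]
    - [0,0,0]
    - [0,0,0]
    - [0,0,0]
    - [0,0,0]
    - [0,0,0]
  gripper: [125,125,125,125,125,125,125]

```text
clock: 14.45
tcp_pos: [0.571, -0.2218, 0.2076]
tool_rot: [-180.0, -0.0, 33.3]
force: [0.3, 0.1, -0.2]
opening: 0.0449
grasp_force: 0.0
```

Run:
```python
from h import *
print(readout.sense()["tcp_pos"],readout.sense()["joint_positions"].round(1))
im,d=snapshot("scene"); t,_=snapshot("top"); t0=np.load("top_im.npy");s0=np.load("scene_im.npy")
f=lambda a:cv2.resize(a,(400,300),interpolation=cv2.INTER_CUBIC)
save("c4",np.vstack([np.hstack([f(s0[135:270,220:400]),f(im[135:270,220:400])]),np.hstack([f(t0[180:255,260:360]),f(t[180:255,260:360])])]))
```

```text
[ 0.57101611 -0.22176482  0.20758627] [-22.3  25.7  96.6   0.   57.7  34.3]
```

View pics/c4.png

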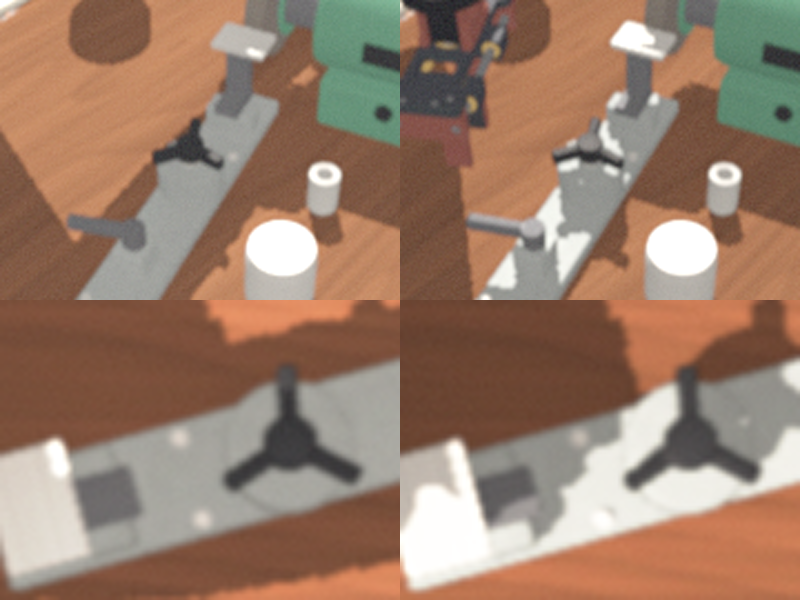

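The star is back at its original angle (4 clicks back), the rest has retracted, and the lever is untouched. Now I grip the lever.

Call:
carry_out:
  slide:
    - [0.0018,-0.0026,0.06]
    - [0,0,0.08]
    - [0,0,0.06]
    - [0,0,0.03]
    - [0,0,0.02]
    - [0,0,0.009]
    - [0,0,0]
  dr:
    - [0,0,0]
    - [0,0,0]
    - [0,0,0]
    - [0,0,0]
    - [0,0,0]
    - [0,0,0]
    - [0,0,0]
  gripper: [125,125,125,125,125,125,125]

```text
clock: 15.13
tcp_pos: [0.5717, -0.218, 0.0777]
tool_rot: [-180.0, 0.0, 33.5]
force: [0.0, -0.2, 0.4]
opening: 0.0449
grasp_force: 0.0
```

Call:
carry_out:
  slide:
    - [0,0,0]
    - [0,0,0]
    - [0,0,0]
    - [0,0,0]
    - [0,0,0]
    - [0,0,0]
    - [0,0,0]
  dr:
    - [0,0,0]
    - [0,0,0]
    - [0,0,0]
    - [0,0,0]
    - [0,0,0]
    - [0,0,0]
    - [0,0,0]
  gripper: [255,255,255,255,255,255,255]
  grip_force: 20

```text
clock: 15.72
tcp_pos: [0.572, -0.2197, 0.0788]
tool_rot: [179.9, -0.0, 33.4]
force: [-0.1, -3.5, 2.4]
opening: 0.0121
grasp_force: 19.7
```

Run:
```python
from h import *
s=readout.sense();p=s["tcp_pos"][:2]-[.613,-.193];print(np.hypot(*p),np.degrees(np.arctan2(p[1],p[0]))%360,s["force"],s["moment"],s["tool_rot"])
```

```text
0.04886209511621303 213.05415700240192 [-0.12553009 -3.48212674  2.42959661] [-0.57564254  0.15162638 -0.16246685] [ 1.79904104e+02 -3.74646279e-02  3.33582685e+01]
```

Call:
carry_out:
  slide:
    - [0.0002,0.0064,0]
    - [0.0002,0.0064,0]
    - [0.0002,0.0064,0]
    - [0.0002,0.0064,0]
    - [0.0002,0.0064,0]
    - [0.0002,0.0064,0]
    - [0.0002,0.0064,0]
    - [0.0002,0.0064,0]
  dr:
    - [0,0,-0.125]
    - [0,0,-0.125]
    - [0,0,-0.125]
    - [0,0,-0.125]
    - [0,0,-0.125]
    - [0,0,-0.125]
    - [0,0,-0.125]
    - [0,0,-0.125]
  gripper: [255,255,255,255,255,255,255,255]

```text
clock: 16.38
tcp_pos: [0.5908, -0.2374, 0.0788]
tool_rot: [179.9, 0.1, 63.6]
force: [-1.9, -7.6, 2.6]
opening: 0.0121
grasp_force: 19.7
```

Call:
carry_out:
  slide:
    - [0.0002,0.0064,0]
    - [0.0002,0.0064,0]
    - [0.0002,0.0064,0]
    - [0.0002,0.0064,0]
    - [0.0002,0.0064,0]
    - [0.0002,0.0064,0]
    - [0.0002,0.0064,0]
    - [0.0002,0.0064,0]
  dr:
    - [0,0,-0.125]
    - [0,0,-0.125]
    - [0,0,-0.125]
    - [0,0,-0.125]
    - [0,0,-0.125]
    - [0,0,-0.125]
    - [0,0,-0.125]
    - [0,0,-0.125]
  gripper: [255,255,255,255,255,255,255,255]

```text
clock: 17.05
tcp_pos: [0.6165, -0.2433, 0.0789]
tool_rot: [179.8, 0.2, 93.6]
force: [1.9, -8.9, -0.1]
opening: 0.0118
grasp_force: 19.8
```

Call:
carry_out:
  slide:
    - [0.0002,0.0064,0]
    - [0.0002,0.0064,0]
    - [0.0002,0.0064,0]
    - [0.0001,0.0032,0]
    - [0,0,0]
    - [0,0,0]
  dr:
    - [0,0,-0.125]
    - [0,0,-0.125]
    - [0,0,-0.125]
    - [0,0,-0.0625]
    - [0,0,0]
    - [0,0,0]
  gripper: [255,255,255,255,255,255]

```text
clock: 17.55
tcp_pos: [0.6284, -0.2412, 0.079]
tool_rot: [179.8, 0.3, 106.5]
force: [5.1, -8.1, -0.6]
opening: 0.0118
grasp_force: 20.0
```

```bash
cat > cl.py <<'E'
from h import *
s=readout.sense();p=s["tcp_pos"][:2]-[.613,-.193];print(np.hypot(*p),np.degrees(np.arctan2(p[1],p[0]))%360,s["force"],s["moment"],s["tool_rot"])
E
python3 cl.py
```

```text
0.05054828621917461 287.70965569222625 [ 5.12354699 -8.13836153 -0.59857768] [-1.3669614  -0.73054515 -0.06613393] [179.77863155   0.27133008 106.50925235]
```

Call:
carry_out:
  slide:
    - [0,0.0034,0]
    - [0,0.0034,0]
    - [0,0,0]
    - [0,0,0]
  dr:
    - [0,0,-0.0667]
    - [0,0,-0.0667]
    - [0,0,0]
    - [0,0,0]
  gripper: [255,255,255,255]

```text
clock: 17.88
tcp_pos: [0.6293, -0.2406, 0.0788]
tool_rot: [-180.0, 0.2, 110.5]
force: [-4.0, -12.7, 3.6]
opening: 0.0127
grasp_force: 20.2
```

```bash
python3 cl.py
```

```text
0.050321486175661165 288.875456038394 [ -3.9666828  -12.72326253   3.610828  ] [-1.90631811  0.63506506 -0.36117203] [-1.79960159e+02  1.77426235e-01  1.10479289e+02]
```

Call:
carry_out:
  slide:
    - [0,0.004,0]
    - [0,0,0]
    - [0,0,0]
  dr:
    - [0,0,0]
    - [0,0,0]
    - [0,0,0]
  gripper: [255,255,255]

```text
clock: 18.13
tcp_pos: [0.6294, -0.2405, 0.0787]
tool_rot: [-179.8, 0.1, 110.5]
force: [-9.9, -14.3, 6.7]
opening: 0.0124
grasp_force: 20.1
```

```bash
python3 cl.py
```

```text
0.05027617388024793 289.05702546451 [ -9.89308814 -14.26779293   6.65192939] [-2.41532084  1.66538966 -0.35154735] [-1.79771405e+02  1.21616378e-01  1.10483957e+02]
```

Call:
carry_out:
  slide:
    - [0,0,0]
    - [0,0,0]
    - [0,0,0]
    - [0,0,0]
    - [0,0,-0.03]
    - [0,0,-0.08]
    - [0,0,-0.08]
    - [0,0,-0.08]
  dr:
    - [0,0,0]
    - [0,0,0]
    - [0,0,0]
    - [0,0,0]
    - [0,0,0]
    - [0,0,0]
    - [0,0,0]
    - [0,0,0]
  gripper: [125,125,125,125,125,125,125,125]

```text
clock: 18.8
tcp_pos: [0.6311, -0.2367, 0.2153]
tool_rot: [-180.0, -0.0, 110.5]
force: [-0.1, 0.4, -0.4]
opening: 0.0447
grasp_force: 0.0
```

Call:
carry_out:
  slide:
    - [-0.08,0,0]
    - [-0.08,0,0]
    - [-0.08,0,0]
    - [-0.08,0,0]
    - [-0.08,0,0]
    - [0,0,0]
    - [0,0,0]
  dr:
    - [0,0,0]
    - [0,0,0]
    - [0,0,0]
    - [0,0,0]
    - [0,0,0]
    - [0,0,0]
    - [0,0,0]
  gripper: [125,125,125,125,125,125,125]

```text
clock: 19.38
tcp_pos: [0.7014, -0.4263, 0.2132]
tool_rot: [180.0, 0.0, 110.4]
force: [-0.5, 0.8, -0.1]
opening: 0.0446
grasp_force: 0.0
```

Run:
```python
from h import *
im,d=snapshot("scene"); t,dt=snapshot("top"); np.save("t2",t)
P=cloud("top",dt).reshape(-1,3);l=P[(P[:,0]>.5)&(P[:,0]<.7)&(P[:,1]>-.3)&(P[:,1]<-.14)&(P[:,2]>.07)&(P[:,2]<.09)]
r=cv2.minAreaRect(l[:,:2].astype(np.float32)*1000);print(r,len(l))
f=lambda a:cv2.resize(a,(400,300),interpolation=cv2.INTER_CUBIC)
t0=np.load("top_im.npy")
save("c5",np.vstack([np.hstack([f(im),f(im[135:270,220:400])]),np.hstack([f(t0[130:265,250:430]),f(t[130:265,250:430])])]))
```

```text
((619.1326293945312, -221.33091735839844), (24.10865592956543, 81.419921875), 11.461012840270996) 237
```

View pics/c5.png

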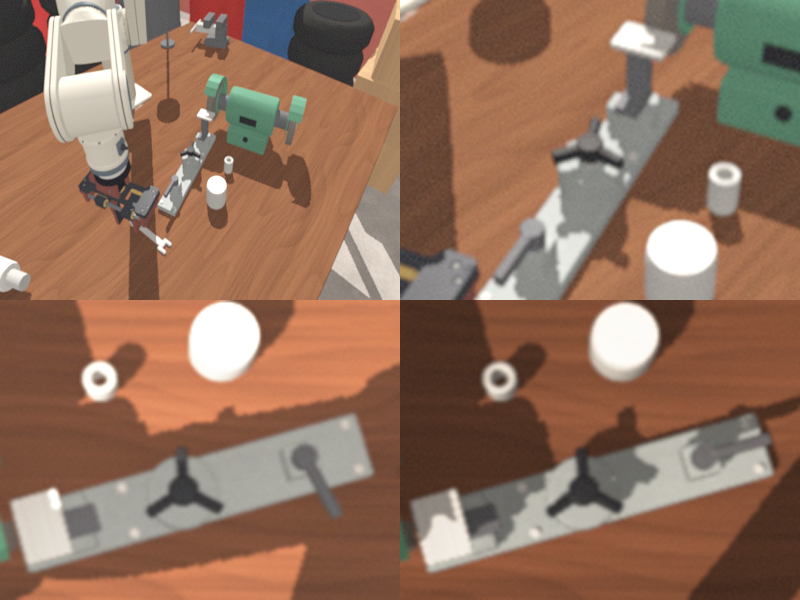

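The star and the bystanders are unchanged and the lever lies along the bed. One numeric check of the lever angle against the bed.

Run:
```python
from fit import *
t=np.load("t2.npy")
for c in ("top","scene"):
    snapshot(c)
    o=finder.outline_of(c,"clamp_end")[0]; W=at_z(c,np.argwhere(o["pixels"]),.08)[:,:2]
    m=W.mean(0);v=np.linalg.svd(W-m,full_matrices=False)[2][0]; print(c,o["score"],m,np.degrees(np.arctan2(v[1],v[0])),len(W))
save("c6",cv2.resize(t[180:225,370:430],(800,600),interpolation=cv2.INTER_CUBIC))
print("pts",at_z("top",[[199.9,386.8]],.08))
```

```text
top 0.72 [ 0.61953791 -0.21368555] 107.36901810504165 273
scene 0.77 [ 0.62613367 -0.21782922] -72.7875493880601 289
pts [[ 0.61329697 -0.19206681  0.08      ]]
```

View pics/c6.png

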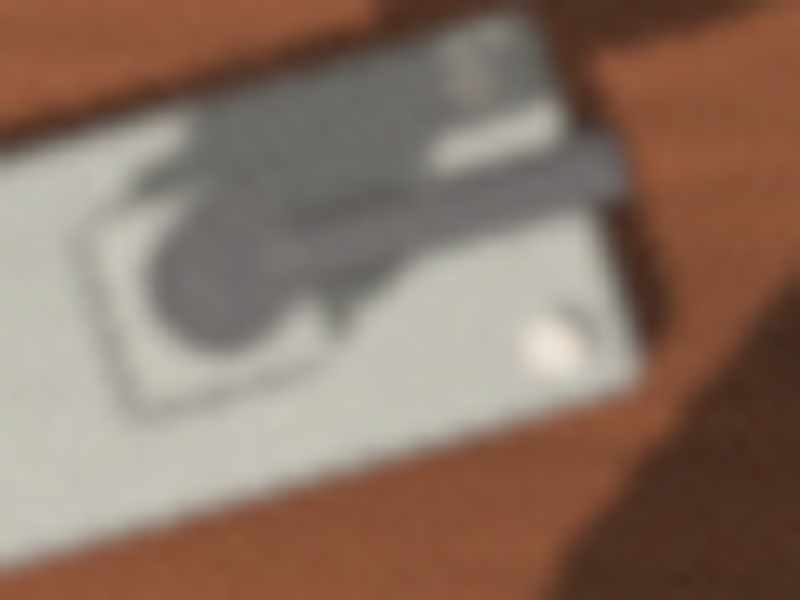

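The lever runs from its hub at about (220,270) to its end at about (610,170), parallel to the bed edge. It measures 107.3° in both cameras and the bed is at 107.2°, so it is locked. Handing in.

```bash
python3 -c "
from station import ticket
print(ticket.sign_off())"
```

```text
the job is handed in; nothing more can be done
None
```

The job is handed in: I turned the star clockwise to its firm stop, backed it off four clicks, then swung the clamp to its locked stop, in line with the bed; the tin, socket and spanner were not touched.

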